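Run the board test on the jig

TASK

A circuit board lies ready in the open test jig. Using only your closed fingertips, and without gripping or lifting anything: first push the clear lid down by its metal bar until the front hook snaps over it and holds it shut by itself, then switch the jig on by pressing the raised half of the rocker flat, and last press the round start button fully in and let it come back out. Do not touch the board, and leave the two modules in their docks and the things around the jig where they are.

Things in the scene. Friction and masses are not known exactly. Their poses are not given: they have to be found in the camera images.
- jig: board test jig, fixed to the bench: base plate 180 x 290 mm, black nest block in the middle, clear hinged lid, a module dock 110 mm to the left and right of the middle (in y). Origin: centre of its underside, on the bench; x axis towards the hinge at the back, y along the hinge to the left, z up; its yaw varies. Lid shut, the highest part is the hook, 96 mm above the bench
- lid (a joint): lid angle in rad: 0 shut and level, up to 1.0 open (the free front edge raised); it can be pressed down to -0.015. A friction hinge holds the lid wherever it is left; moving it takes 1 to 2 N at the bar, and the last 10 mm, past the hook and against the sprung pin bed, about 8 N. Latched, it rests at about 0.005
- lid_hinge (a point): point on the lid's hinge axis (which runs along the jig's y), in the middle of the lid's width, 74 mm above the bench
- lid_bar (a point): middle of the upper face of the flat aluminium bar on the lid (26 mm wide, 146 mm long, parallel to the hinge): the place to push. In the lid's frame 113 mm from the hinge axis towards the front and 11 mm above the lid's plane through it; 85 mm above the bench when shut. The hook stands 12 mm in front of the bar and rises 11 mm above it: keep the fingertips on the bar
- hook (a joint): angle of the steel spring hook (30 mm wide, in the middle of the jig's front edge) in rad: 0 upright, its rest; the lid's front lip pushes it outwards by about 0.1 on the way down, and it springs back over the lip when the lid is pressed to 0 or just below
- board: green circuit board 75 x 120 mm with parts up to 18 mm high, lying loose in the nest; origin in the middle of its underside, 48 mm above the bench; the shut lid presses it about 3 mm down onto the pins. Not to be touched
- switch_module: grey box 70 x 56 x 30 mm with a black rocker switch on its top, standing loose in one of the two docks (which one varies); 0.45 kg; origin in the middle of its underside, 16 mm above the bench (its top at 46 mm); axes as the jig's. Only its rocker is to be pressed
- rocker (a joint): rocker angle in rad: 0 off, 0.40 on. It snaps over at 0.2 and stays at either end; the press takes about 5 N on the raised half
- rocker_raised (a point): middle of the upper face of the rocker half that stands up when off: the half at the jig's front (-x) side, sloping up to its outer end 13 mm above the box's top; when on it lies level, 6 mm above the box's top. Rocker 25 mm wide (y), 37 mm long (x), pivot in the middle; the metal frame round it is 3 mm high
- start_module: grey box 70 x 56 x 30 mm with a round black push button on its top, standing loose in the other dock; 0.45 kg; origin in the middle of its underside, 16 mm above the bench (its top at 46 mm); axes as the jig's. Only its button is to be pressed
- start_button (a joint): button travel in m: 0 out, 0.006 fully in; springs back; fully in takes 5 N
- start_button_top (a point): centre of the button's top face (26 mm across), 18 mm above the box's top when out; it stands in a round metal collar 42 mm across and 12 mm high
- side_cutters: side cutters 150 x 54 x 12 mm lying to the left of the jig, a bystander; origin in the middle of the underside
- heat_sink: finned heat sink 40 x 48 x 25 mm standing to the right of the jig, a bystander; origin in the middle of the underside
- multimeter: hand multimeter 145 x 72 x 41 mm lying farther left, a bystander; origin in the middle of the underside

How it is judged:
On the way, in this order (a step that is already met when the one before it is completed fails the run):
1. the lid is shut under the sprung-back hook and stays so with the fingers off it (value of joint lid below 0.03 rad and value of joint hook below 0.04 rad and contact force between the fingers and lid below 0.5 N), for 0.2 s.
2. the rocker is on (value of joint rocker above 0.34 rad), for 0.2 s.
3. the start button is pressed fully in (value of joint start_button above 0.0048 m), for 0.05 s.
At the end, for the whole second after the job is handed in: the lid is latched under the hook (lid below 0.03 rad, hook back within 0.04 rad), so that the board lies pressed on the pins (underside less than 47 mm above the bench); the rocker is on (above 0.34 rad); the start button is out again (within 1.5 mm) (value of joint lid below 0.03 rad and value of joint hook below 0.04 rad and z of board in the frame of jig below 0.047 m and value of joint rocker above 0.34 rad and value of joint start_button below 0.0015 m); the robot touches nothing.
It fails at once if the rocker was switched on while the lid was not shut (value of joint rocker above 0.25 rad and value of joint lid above 0.06 rad).
It fails at once if start was pressed before the lid was shut and the rocker on (value of joint start_button above 0.003 m and (value of joint lid above 0.06 rad or value of joint rocker below 0.25 rad)).
It fails at once if the fingers touched the board (contact force between the fingers and board above 0.5 N).
It fails at once if a module or the board was lifted or pushed from its place (distance of any of switch_module, start_module from where it was at the start of the episode above 0.01 m or distance of board from where it was at the start of the episode above 0.012 m).
It fails at once if a thing beside the jig was moved (distance of any of side_cutters, heat_sink, multimeter from where it was at the start of the episode above 0.015 m).
It also fails if it takes over 45 s, if anything falls off the work surface, if the arm or the gripper's body presses on something with over 40 N, if the wrist force passes 120 N, or if a joint passes its speed limit or range.

ROBOT

A 7-joint arm with a two-finger parallel gripper is mounted at the origin on a cart in front of the work surface, level with it; the furniture and walls round the work are solid. World frame = base frame: x ahead of the robot, y to its left, z up, the work surface at z = 0. Lengths are in m, angles in rad, forces in N, time in s.
With the tool pointing down it reaches from about 0.4 to 0.875 m from the base axis. Payload 19.3 kg.
Tool frame: the origin (TCP) lies on the centre line of the jaws, within the pads' length; the fingertips stand 14 mm ahead of it and the grasp point (between the pads) lies 5 mm behind it (bot.tip_extent is the distance from the TCP to the fingertips, in m); z points along the fingers, y is the line along which they close (so a half turn about z gives the same grasp; the last joint's range is limited). The gripper opens to 85 mm and grips with 20 to 120 N. Pads are 22 mm wide; open, the fingers measure 114 mm over their backs; the gripper's body (76 mm by 85 mm) begins 54 mm behind the grasp point. The pads swing forward as they close: fully open they stand 13 mm farther back than shut.
Start: joints at [1.124, 0.521, -0.036, 1.599, 0.021, 1.021, -0.113], TCP at [0.23, -0.581, 0.245] pointing down, gripper open.
Joint ranges: [-2.91, 2.91], [-0.3, 2.13], [-1.5, 1.42], [0.17, 2.43], [-1.26, 4.41], [0.16, 1.93], [-2.52, 2.52]. Speed limits (rad/s): [1.89, 1.89, 2.39, 2.39, 3.01, 3.01, 3.01].

INTERFACE

Orientations are given as [roll, pitch, yaw] about the fixed x, y, z axes, in that order (R = Rz(yaw) Ry(pitch) Rx(roll)).
In Python, from workcell import monitor, grab_frame, camera_model, bot gives the robot as it stands.
- The arm moves only by the tool move_arm, never from a script. Its argument "moves" is a list of rows, each a list of 4 numbers: the shift along the world's x, y, z in mm, then the turn about the world's z in rad. A call has 1 to 12 rows; each row is the pose to reach, as a shift and turn from the pose commanded when the call began; what a row does not reach only later rows make up. A row lasts 1/8 s, in which the tool goes at most 62.5 mm and 10.7 degrees, less where a joint would pass 70% of its speed; a pose out of reach is approached as far as the arm can. A call with a gripper value outside its range is refused whole. "gripper" is the opening, from 0 (shut) to 1 (fully open), set as the call begins (left out, the last holds). The fingers move at their own pace and stop on an object; "newtons" is the grip in N (left out, the last holds). Time passes only in rows, so rows that repeat a pose let the fingers close. It gives the time, the measured TCP pose, the force, the opening and the grip force at its end, in the units of the state.
- monitor.observe(): the state, without advancing time (a new reading comes with each control period).
- grab_frame(name): name is "side" or "top" or "wrist"; returns the picture (480x640x3 uint8, blue, green, red); there is no depth.
- camera_model(name): a dict with "vfov" (degrees; the focal length in pixels is half the picture's height over the tangent of half this angle, whatever the lens; pixels are square), "cx", "cy" (the principal point, pixels), "R" (3x3) and "t" (3): a world point X has camera coordinates R X + t; the wrist camera has in their place "T_tool_cam" (4x4, takes a point from camera to tool coordinates, whose origin is the TCP and whose axes are the flange's). Camera axes: x right, y down, z forward; pixel columns grow to the right and rows downward; lengths in m; the calibration is good to about 2 mm. A picture is of the moment at which its call begins: read the wrist's pose just before it. camera_model takes no time and is no camera call.
- bot.job_done(): hands the job in; it is judged then, once.
The state is a dict: "clock": time; "qpos": joint angles; "qd": joint speeds; "joint_efforts": joint torques, N m; "position": TCP position; "tool_rot": TCP orientation; "force": force on the tool from outside, world axes, zero at the start; "moment": the same for the moment, N m; "grip_width": finger opening in m; "finger_force": force on a finger pad.
Only numpy, scipy, OpenCV 4.12 (cv2) and the standard library are available. Lean on these libraries where they do the work, as an engineer would, in place of code of your own. Each camera call takes 0.05 s, during which the arm holds its last target. There are 200 camera calls.

## Working session

There is one attempt and no reset: what is moved stays moved. The work goes in short steps, Python scripts to look and compute and a tool call to move; the robot and the scene stay as the last step left them, time stands still between calls to the robot, and variables do not carry over. Pictures are saved under pics/ and viewed, at most 13 in all, crops included, and the job is handed in when it is done.

Besides the shell and the picture viewer there is one more tool, called after "Emit:" in YAML: its name, and indented under it one key for each argument. move_arm: Moves the arm, as the interface text tells. Its arguments: {"type":"object","properties":{"moves":{"type":"array","items":{"type":"array","items":{"type":"number"}}},"gripper":{"type":"number"},"newtons":{"type":"number"}},"required":["moves"]}

```bash
mkdir -p pics
python3 - <<'E'
from workcell import monitor, grab_frame, camera_model, bot
import cv2
s=monitor.observe(); print(s)
for n in("top","side"):
    cv2.imwrite(f"pics/{n}0.png",grab_frame(n)); print(n,camera_model(n))
print(camera_model("wrist"),bot.tip_extent)
E
```

```text
{'clock': 0.0, 'qpos': array([ 1.12378067,  0.52201925, -0.03631889,  1.60000082,  0.02117078,
        1.02114213, -0.11280867]), 'qd': array([ 3.80540861e-04, -1.84991537e-05,  6.03929490e-04, -3.66706579e-05,
        7.71910047e-04, -1.77050223e-04, -4.54764896e-05]), 'joint_efforts': array([-1.63172463e-03, -9.27126145e+01,  1.97983079e+00, -3.69941461e+01,
        1.78298238e-02,  8.38020234e-03, -1.91247926e-05]), 'position': array([ 0.22982042, -0.58085167,  0.24472514]), 'tool_rot': array([-3.14040879e+00,  6.58880886e-05,  3.76774264e-01]), 'force': array([ 0.32200699,  1.06797896, -0.95444328]), 'moment': array([ 0.00938928, -0.01625171, -0.02625552]), 'finger_force': 0.0, 'grip_width': 0.08542548724456356}
top {'vfov': 43.09920671695419, 'cx': 325.53610666751763, 'cy': 240.3466733106677, 'R': array([[-1.38417282e-02, -9.99904196e-01, -7.17993794e-05],
       [-9.75786865e-01,  1.35235463e-02, -2.18305081e-01],
       [ 2.18285138e-01, -2.95165871e-03, -9.75880570e-01]]), 't': array([0.24996695, 0.5341534 , 1.35659695])}
side {'vfov': 45.81326470693527, 'cx': 318.03150687458407, 'cy': 241.97087904392143, 'R': array([[ 0.99720774,  0.07461892,  0.002957  ],
       [ 0.04979827, -0.63495338, -0.7709438 ],
       [-0.05564944,  0.76893838, -0.63689631]]), 't': array([-0.54097083,  0.19613001,  1.30595155])}
{'vfov': 63.44748253246997, 'cx': 315.68481905591983, 'cy': 242.96829000029558, 'T_tool_cam': array([[ 2.36299109e-04, -9.49404562e-01, -3.14055605e-01,
         8.03491636e-02],
       [ 9.99999969e-01,  2.00103852e-04,  1.47488506e-04,
         2.11122697e-04],
       [-7.71825241e-05, -3.14055630e-01,  9.49404579e-01,
        -1.29475276e-01],
       [ 0.00000000e+00,  0.00000000e+00,  0.00000000e+00,
         1.00000000e+00]])} 0.014
```

View pics/top0.png

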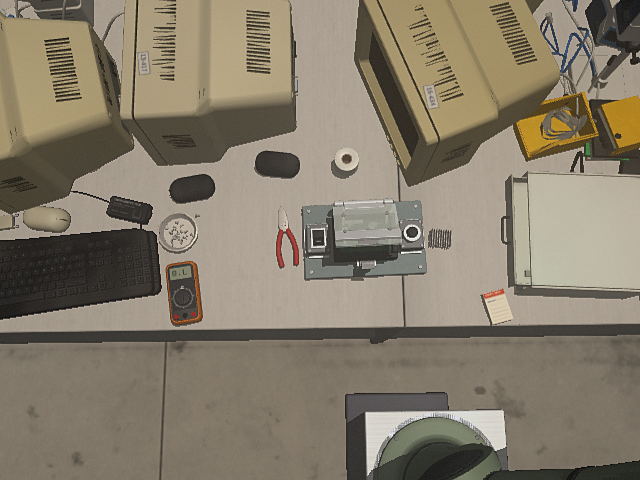

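View pics/side0.png

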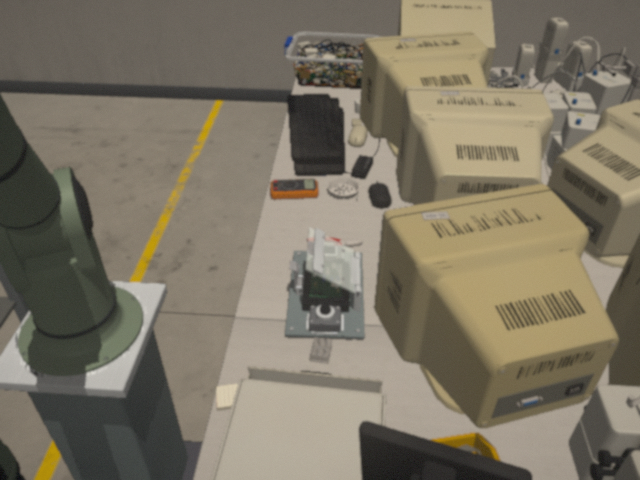

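```bash
cat > h.py <<'E'
from workcell import monitor, grab_frame, camera_model, bot
import cv2, numpy as np
from scipy.spatial.transform import Rotation as Ro
def cam(n, s=None):
    """camera centre, camera-to-world rotation, f, c"""
    m=camera_model(n); f=240/np.tan(np.radians(m["vfov"])/2); c=np.array([m["cx"],m["cy"]])
    if n=="wrist":
        Rt=Ro.from_euler("xyz",s["tool_rot"]).as_matrix(); T=m["T_tool_cam"]
        return Rt@T[:3,3]+s["position"], Rt@T[:3,:3], f, c
    return -m["R"].T@m["t"], m["R"].T, f, c
def plane(C,uv,z):
    """ray of pixel uv onto the level plane at height z"""
    o,R,f,c=C; d=R@np.append((np.array(uv)-c)/f,1); return o+d*(z-o[2])/d[2]
def pix(C,X):
    o,R,f,c=C; p=R.T@(np.array(X)-o); return c+f*p[:2]/p[2]
E
python3 - <<'E'
from h import *
C=cam("top")
for n,uv,z in [("BL",(303,206),.008),("BR",(423,203),.008),("FR",(427,275),.008),("FL",(305,279),.008),("rocker",(318,237),.055),("button",(412,233),.064),("sink",(440,239),.025),("cutter",(287,240),.012),("monitorcorner",(410,183),.05)]:
    print(n,plane(C,uv,z).round(3))
I=cv2.imread("pics/top0.png")[185:295,270:460]
cv2.imwrite("pics/top_c.png",cv2.resize(I,None,fx=4,fy=4,interpolation=cv2.INTER_CUBIC))
E
```

```text
BL [0.636 0.296 0.008]
BR [0.639 0.002 0.008]
FR [0.461 0.002 0.008]
FL [0.455 0.293 0.008]
rocker [0.547 0.26  0.055]
button [0.551 0.041 0.064]
sink [ 0.545 -0.031  0.025]
cutter [0.55  0.335 0.012]
monitorcorner [0.678 0.038 0.05 ]
```

View pics/top_c.png

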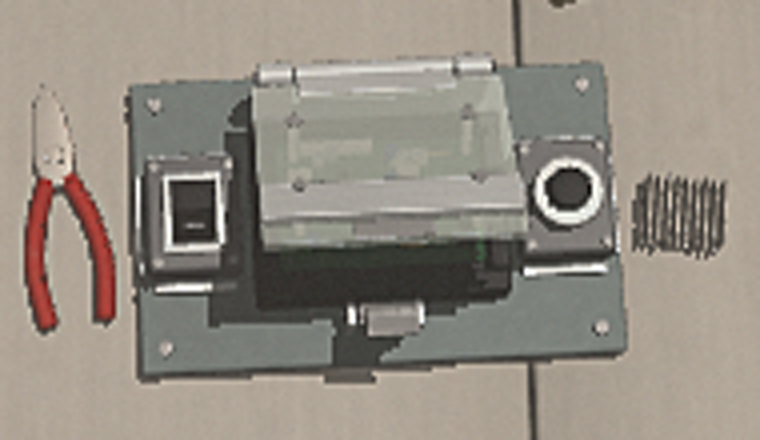

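Emit:
move_arm:
  moves:
    - [30, 45, 40, -0.05]
    - [60, 90, 80, -0.1]
    - [95, 140, 105, -0.15]
    - [125, 190, 105, -0.2]
    - [160, 240, 105, -0.25]
    - [190, 285, 105, -0.3]
    - [220, 331, 105, -0.364]
    - [225, 390, 105, -0.364]
    - [225, 450, 105, -0.364]
    - [225, 510, 105, -0.364]
    - [225, 570, 105, -0.364]
    - [225, 630, 105, -0.364]
  gripper: 0

```text
clock: 1.6
position: [0.4545, 0.0506, 0.3503]
tool_rot: [3.141, -0.0, 0.012]
force: [1.9, 0.2, -0.2]
grip_width: 0.0002
finger_force: 0.0
```

Emit:
move_arm:
  moves:
    - [5, 50, 0, 0]
    - [10, 99, 0, 0]
    - [10, 99, 0, 0]
    - [10, 99, 0, 0]

```text
clock: 2.1
position: [0.4648, 0.1474, 0.35]
tool_rot: [3.141, 0.001, 0.013]
force: [0.4, 0.2, 0.8]
grip_width: -0.0001
finger_force: 0.0
```

Run:
```python
from h import *
import json
s=monitor.observe(); I=grab_frame("wrist"); cv2.imwrite("pics/w1.png",I)
json.dump({k:list(s[k]) for k in("position","tool_rot")},open("w1.json","w"))
print(s["clock"],s["position"],s["tool_rot"],s["force"],s["grip_width"])
```

```text
2.1 [0.46481891 0.1474161  0.34998879] [3.14113897e+00 6.57255247e-04 1.27591657e-02] [0.44216413 0.15792503 0.77860542] -0.00014973961689719102
```

View pics/w1.png

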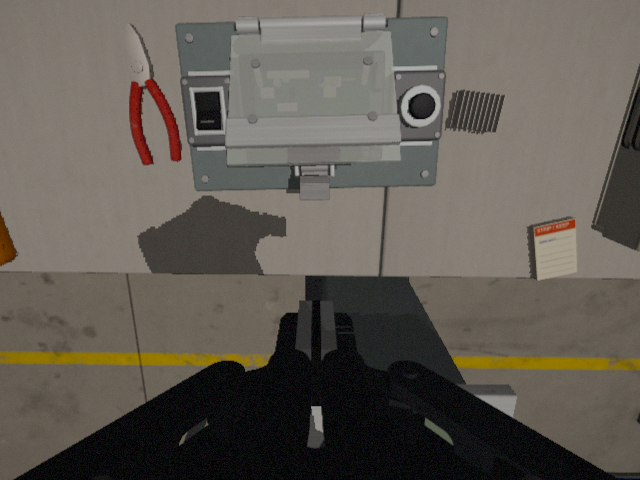

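Run:
```python
from h import *
import json
s=json.load(open("w1.json")); C=cam("wrist",s); T=cam("top"); print(C[0],T[0])
I=cv2.imread("pics/w1.png")
def meas(I,C,win,z,lab):
    x,y,w,h=win; g=I[y:y+h,x:x+w].min(2); m=(g>185).astype(np.uint8)
    cs=max(cv2.findContours(m,cv2.RETR_EXTERNAL,cv2.CHAIN_APPROX_NONE)[0],key=cv2.contourArea)
    r=cv2.minAreaRect(cs); p=np.array(r[0])+[x,y]; print(lab,p.round(1),r[1],r[2],plane(C,p,z).round(4))
meas(I,C,(398,80,42,52),.058,"collar w"); meas(I,C,(186,80,44,60),.049,"frame w")
J=cv2.imread("pics/top0.png")
meas(J,T,(400,218,24,30),.058,"collar t"); meas(J,T,(308,224,20,28),.049,"frame t")
for q in [(189,38),(434,32),(424,174),(205,179)]: print("screw",plane(C,q,.012).round(4))
for q in [(177,24),(447,16),(437,186),(193,190)]: print("corner",plane(C,q,.010).round(4))
for n,a,b,o in [("wrist",(165,0),(460,210),3.2)]:
    c=I[a[1]:b[1],a[0]:b[0]]
    cv2.imwrite("pics/w1c.png",cv2.resize(c,None,fx=2.7,fy=2.7,interpolation=cv2.INTER_CUBIC))
```

```text
[0.54534681 0.1481854  0.47941089] [0.2285549  0.24672356 1.44050295]Traceback (most recent call last):
  File "<stdin>", line 9, in <module>
  File "<stdin>", line 7, in meas
ValueError: max() iterable argument is empty
```

Run:
```python
from h import *
import json
s=json.load(open("w1.json")); C=cam("wrist",s); T=cam("top")
I=cv2.imread("pics/w1.png"); J=cv2.imread("pics/top0.png")
def meas(I,C,win,z,lab):
    x,y,w,h=win; g=I[y:y+h,x:x+w].min(2); t=.78*g.max(); m=(g>t).astype(np.uint8)
    cs=max(cv2.findContours(m,cv2.RETR_EXTERNAL,cv2.CHAIN_APPROX_NONE)[0],key=cv2.contourArea)
    r=cv2.minAreaRect(cs); p=np.array(r[0])+[x,y]; print(lab,g.max(),p.round(1),np.round(r[1],1),round(r[2],1),plane(C,p,z).round(4))
meas(I,C,(398,80,42,52),.058,"collar w"); meas(I,C,(188,82,40,56),.049,"frame w")
meas(J,T,(400,218,24,30),.058,"collar t"); meas(J,T,(308,224,20,28),.049,"frame t")
for q in [(189,38),(434,32),(424,174),(205,179)]: print("screw",plane(C,q,.012).round(4))
for q in [(177,24),(447,16),(437,186),(193,190)]: print("corner",plane(C,q,.010).round(4))
c=I[0:210,165:460]
cv2.imwrite("pics/w1c.png",cv2.resize(c,None,fx=2.7,fy=2.7,interpolation=cv2.INTER_CUBIC))
```

```text
collar w 174 [420.  105.5] [41. 38.] 90.0 [0.5553 0.0413 0.058 ]
frame w 171 [207.9 109.9] [49.  33.7] 84.6 [0.5482 0.261  0.049 ]
collar t 243 [412.  232.5] [15. 16.] 90.0 [0.5538 0.0402 0.058 ]
frame t 250 [318.  237.5] [19. 14.] 90.0 [0.5469 0.2601 0.049 ]
screw [0.6217 0.2857 0.012 ]
screw [0.6309 0.0219 0.012 ]
screw [0.4791 0.0173 0.012 ]
screw [0.4697 0.2801 0.012 ]
corner [0.6353 0.2979 0.01  ]
corner [0.6467 0.0091 0.01  ]
corner [ 0.4646 -0.0005  0.01  ]
corner [0.4558 0.2963 0.01  ]
```

View pics/w1c.png

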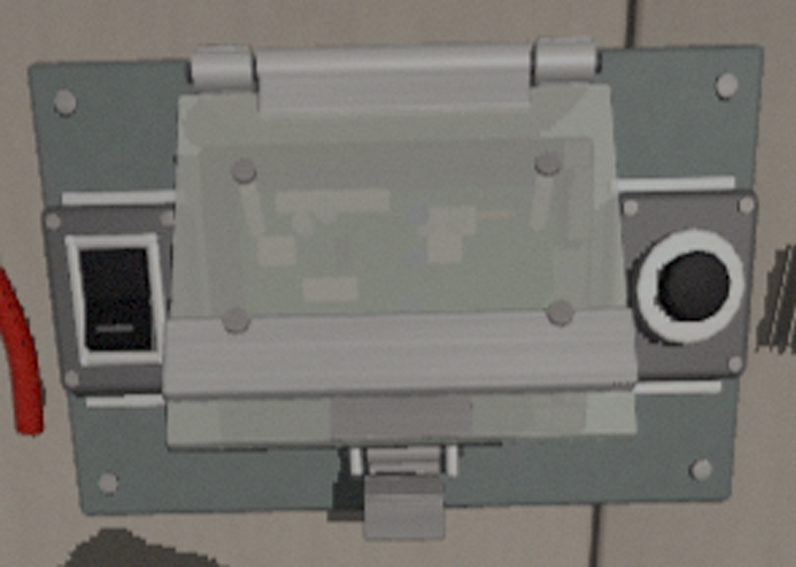

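Run:
```python
from h import *
import json
from scipy.optimize import brentq
s=json.load(open("w1.json")); C=cam("wrist",s)
jig=np.array([.551,.1508,0]); R=Ro.from_euler("z",.033).as_matrix()
H=R.T@(plane(C,(165+395/2.7,60/2.7),.078)-jig); print("hinge in jig",H)
H2=R.T@(plane(C,(165+403/2.7,505/2.7),.09)-jig); print("hook px in jig",H2)
def bar(a,hx): return jig+R@np.array([hx-.113*np.cos(a)-.011*np.sin(a),0,.074+.113*np.sin(a)+.011*np.cos(a)])
u=(165+400/2.7,356/2.7)
for hx in (H[0],H[0]-.004):
    a=brentq(lambda a:pix(C,bar(a,hx))[1]-u[1],0.02,1.05); print(hx,a,bar(a,hx),pix(C,bar(a,hx)),u,"shut",bar(0,hx))
    e=[pix(C,bar(a,hx)+R@[0,y,0]) for y in(.073,-.073)]; print(e[1][0]-e[0][0],"px vs 175")
T=cam("top"); print("top hinge",R.T@(plane(T,(270+375/4,185+70/4),.078)-jig), "top bar pix",pix(T,bar(a,hx)),"seen",(270+390/4,185+200/4))
```

```text
hinge in jig [ 0.07440437 -0.00021817  0.078     ]
hook px in jig [-0.07535616  0.00019944  0.09      ]
0.07440437095833007 0.700179163490153 [0.53191274 0.15016989 0.15522408] [312.78572138 131.85185185] (313.14814814814815, 131.85185185185185) shut [0.51242538 0.14952658 0.085     ]
181.66555629821966 px vs 175
0.07040437095833006 0.7625813292910724 [0.53211072 0.15017643 0.1600129 ] [312.74042981 131.85185185] (313.14814814814815, 131.85185185185185) shut [0.50842756 0.1493946  0.085     ]
184.38921492085936 px vs 175
top hinge [ 0.07144356 -0.00082812  0.078     ] top bar pix [368.214693   232.04721199] seen (367.5, 235.0)
```

Emit:
move_arm:
  moves:
    - [40, 2, 0, 0.02]
    - [76, 2, -30, 0.02]
    - [76, 2, -80, 0.02]
    - [76, 2, -125, 0.02]
    - [76, 2, -146, 0.02]
    - [76, 2, -146, 0.02]

```text
clock: 2.9
position: [0.5404, 0.1485, 0.2032]
tool_rot: [3.141, 0.002, 0.031]
force: [-0.4, -0.4, 0.7]
grip_width: 0.0
finger_force: 0.0
```

Run:
```python
from h import *
s=monitor.observe(); print(s["position"],s["tool_rot"],s["force"])
I=grab_frame("wrist"); J=grab_frame("side")[200:350,260:400]
cv2.imwrite("pics/w2.png",np.hstack([cv2.resize(I,(480,360)),cv2.resize(J,(320,360))]))
```

```text
[0.54043392 0.14849424 0.20322258] [3.14061264e+00 2.41753259e-03 3.13859292e-02] [-0.38636237 -0.38590592  0.72833263]
```

View pics/w2.png

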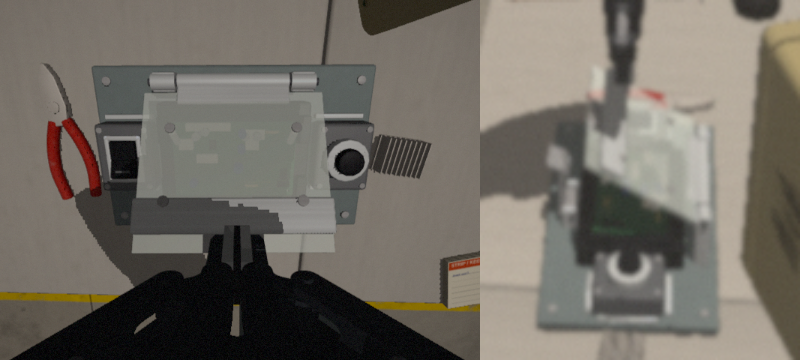

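Emit:
move_arm:
  moves:
    - [0, 0, -15, 0]
    - [-2, 0, -25, 0]
    - [-6, 0, -31, 0]
    - [-11, 0, -38, 0]
    - [-14, 0, -45, 0]
    - [-18, 0, -53, 0]
    - [-20, 0, -61, 0]
    - [-22, 0, -70, 0]
    - [-24, 0, -80, 0]
    - [-24, 0, -80, 0]

```text
clock: 4.25
position: [0.5165, 0.1497, 0.1235]
tool_rot: [3.141, 0.001, 0.033]
force: [0.4, -0.6, -0.5]
grip_width: 0.0003
finger_force: 0.0
```

Run:
```python
from h import *
s=monitor.observe(); print(s["position"],s["tool_rot"],s["force"])
I=grab_frame("wrist"); J=grab_frame("side")[200:350,260:400]
cv2.imwrite("pics/w3.png",np.hstack([cv2.resize(I,(480,360)),cv2.resize(J,(320,360))]))
```

```text
[0.51648147 0.14974019 0.12345874] [3.14126547e+00 1.24106255e-03 3.28920783e-02] [ 0.38713342 -0.60757752 -0.53969378]
```

View pics/w3.png

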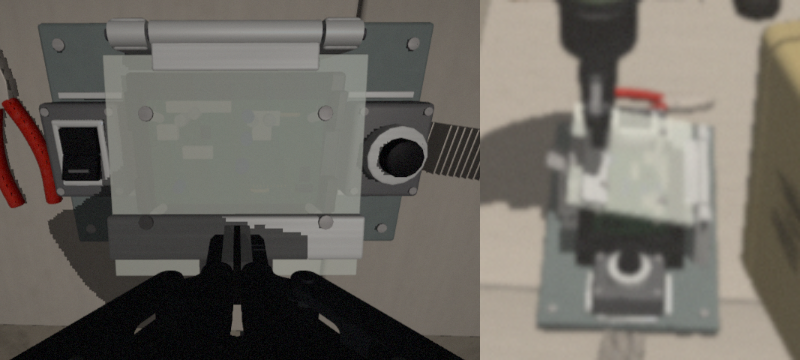

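Emit:
move_arm:
  moves:
    - [-1, 0, -6, 0]
    - [-1, 0, -12, 0]
    - [-1, 0, -17, 0]
    - [-1, 0, -21, 0]
    - [-1, 0, -23, 0]
    - [-1, 0, -25, 0]
    - [-1, 0, -25, 0]

```text
clock: 5.22
position: [0.5156, 0.1499, 0.0991]
tool_rot: [3.141, 0.001, 0.033]
force: [-2.5, -0.1, 4.0]
grip_width: 0.0002
finger_force: 1.6
```

Emit:
move_arm:
  moves:
    - [0, 0, -2, 0]
    - [0, 0, -3, 0]
    - [0, 0, -3, 0]

```text
clock: 5.6
position: [0.5156, 0.1499, 0.0971]
tool_rot: [3.141, 0.0, 0.033]
force: [-11.6, -3.7, 25.9]
grip_width: 0.0002
finger_force: 13.1
```

Emit:
move_arm:
  moves:
    - [0, 0, 5, 0]
    - [0, 0, 40, 0]
    - [0, 0, 90, 0]
    - [0, 0, 130, 0]
    - [0, 0, 130, 0]
    - [0, 0, 130, 0]

```text
clock: 6.35
position: [0.5158, 0.1496, 0.2257]
tool_rot: [3.141, 0.0, 0.033]
force: [0.2, -0.5, -0.0]
grip_width: -0.0
finger_force: 0.0
```

Run:
```python
from h import *
s=monitor.observe(); print(s["position"],s["tool_rot"],s["force"]); C=cam("wrist",s)
I=grab_frame("wrist"); J=grab_frame("side")[200:350,260:400]
cv2.imwrite("pics/w4f.png",I)
cv2.imwrite("pics/w4.png",np.hstack([cv2.resize(I,(480,360)),cv2.resize(J,(320,360))]))
def meas(I,C,win,z,lab):
    x,y,w,h=win; g=I[y:y+h,x:x+w].min(2); m=(g>.78*g.max()).astype(np.uint8)
    cs=max(cv2.findContours(m,cv2.RETR_EXTERNAL,cv2.CHAIN_APPROX_NONE)[0],key=cv2.contourArea)
    r=cv2.minAreaRect(cs); p=np.array(r[0])+[x,y]; print(lab,p.round(1),np.round(r[1],1),round(r[2],1),plane(C,p,z).round(4))
for p,z,l in[([.5553,.0413,.058],.058,"collar"),([.5482,.261,.049],.049,"frame")]:
    u=pix(C,p).astype(int); print(u); meas(I,C,(max(u[0]-35,0),max(u[1]-45,0),70,90),z,l)
```

```text
[0.51580054 0.14962169 0.22569532] [3.14137644e+00 2.77848555e-04 3.25918204e-02] [ 0.20666706 -0.54860862 -0.02566207]
[458 175]
collar [459.5 175.7] [50.  54.1] 18.4 [0.5556 0.0409 0.058 ]
[174 174]
frame [174.5 174.5] [63.8 45.2] 84.1 [0.5479 0.2612 0.049 ]
```

View pics/w4.png

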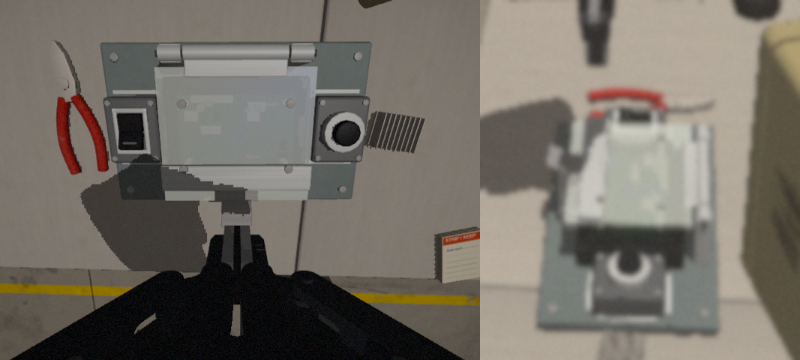

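Emit:
move_arm:
  moves:
    - [10, 50, 0, 0]
    - [19, 100, 0, 0]
    - [19, 114, -30, 0]
    - [19, 114, -85, 0]
    - [19, 114, -130, 0]
    - [19, 114, -143, 0]
    - [19, 114, -143, 0]

```text
clock: 7.32
position: [0.5348, 0.2639, 0.0831]
tool_rot: [3.141, 0.001, 0.033]
force: [-1.1, -0.1, -0.1]
grip_width: -0.0002
finger_force: 0.0
```

Tip at z 0.069; rocker end at 0.059, flat at 0.052 (TCP 0.066).

Emit:
move_arm:
  moves:
    - [0, 0, -8, 0]
    - [0, 0, -12, 0]
    - [0, 0, -15, 0]
    - [0, 0, -17, 0]
    - [0, 0, -17, 0]

```text
clock: 7.95
position: [0.535, 0.2638, 0.0663]
tool_rot: [-3.142, -0.0, 0.033]
force: [0.1, -0.8, 0.5]
grip_width: 0.0004
finger_force: 0.0
```

Emit:
move_arm:
  moves:
    - [0, 0, -1, 0]
    - [0, 0, -2, 0]
    - [0, 0, -2, 0]

```text
clock: 8.32
position: [0.5351, 0.264, 0.0657]
tool_rot: [-3.142, -0.001, 0.033]
force: [-7.4, -3.5, 25.1]
grip_width: 0.0004
finger_force: 12.9
```

Emit:
move_arm:
  moves:
    - [0, 0, 5, 0]
    - [0, 0, 50, 0]
    - [0, 0, 100, 0]
    - [0, 0, 150, 0]
    - [0, -50, 162, 0]
    - [0, -108, 162, 0]
    - [0, -114, 162, 0]
    - [0, -114, 162, 0]

```text
clock: 9.32
position: [0.535, 0.1498, 0.2265]
tool_rot: [-3.141, -0.0, 0.032]
force: [-0.4, 0.8, 0.8]
grip_width: 0.0001
finger_force: 0.0
```

Run:
```python
from h import *
s=monitor.observe(); print(s["position"],s["force"]); C=cam("wrist",s)
I=grab_frame("wrist")
c=I[60:300,120:520]; cv2.imwrite("pics/w5.png",cv2.resize(c,None,fx=2,fy=2,interpolation=cv2.INTER_CUBIC))
```

```text
[0.53503618 0.14975624 0.22647058] [-0.41353147  0.82467059  0.84643263]
```

View pics/w5.png

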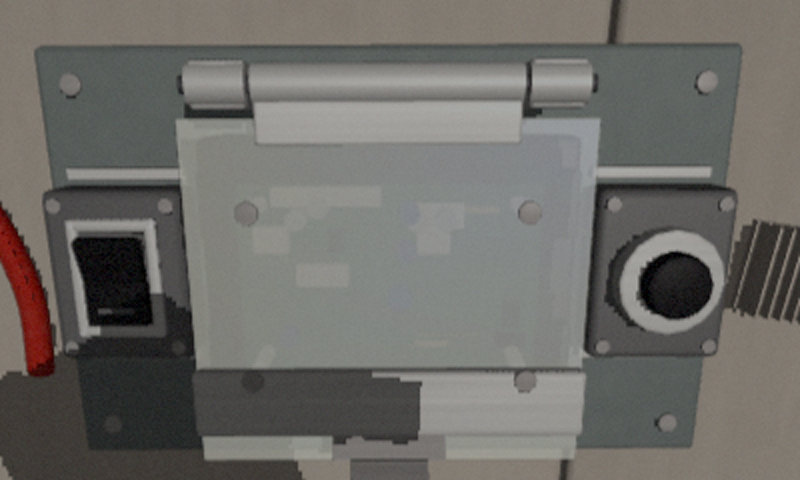

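Emit:
move_arm:
  moves:
    - [10, -50, 0, 0]
    - [20, -100, 0, 0]
    - [20, -110, -30, 0]
    - [20, -110, -85, 0]
    - [20, -110, -130, 0]
    - [20, -110, -143, 0]
    - [20, -110, -143, 0]

```text
clock: 10.25
position: [0.555, 0.0409, 0.0835]
tool_rot: [-3.141, 0.001, 0.034]
force: [0.9, -1.1, -0.1]
grip_width: -0.0002
finger_force: 0.0
```

Emit:
move_arm:
  moves:
    - [0, 0, -5, 0]
    - [0, 0, -8, 0]
    - [0, 0, -10, 0]
    - [0, 0, -11, 0]
    - [0, 0, -11, 0]

```text
clock: 10.88
position: [0.5564, 0.0404, 0.0752]
tool_rot: [-3.141, -0.004, 0.033]
force: [-9.1, 1.5, 45.5]
grip_width: -0.0001
finger_force: 22.8
```

Run:
```python
from h import *
s=monitor.observe(); print(s["position"],s["force"],s["moment"],s["finger_force"])
I=grab_frame("wrist")[60:480]; J=cv2.resize(grab_frame("side")[230:350,270:390],(420,420),interpolation=cv2.INTER_CUBIC)
cv2.imwrite("pics/w6.png",np.hstack([cv2.resize(I,None,fx=.59,fy=1),J])[:,:798])
```

```text
[0.55640791 0.04037494 0.0751781 ] [-9.06771573  1.50573043 45.52549366] [ 0.27290737  2.12105877 -0.00482382] 22.78523766755825
```

View pics/w6.png

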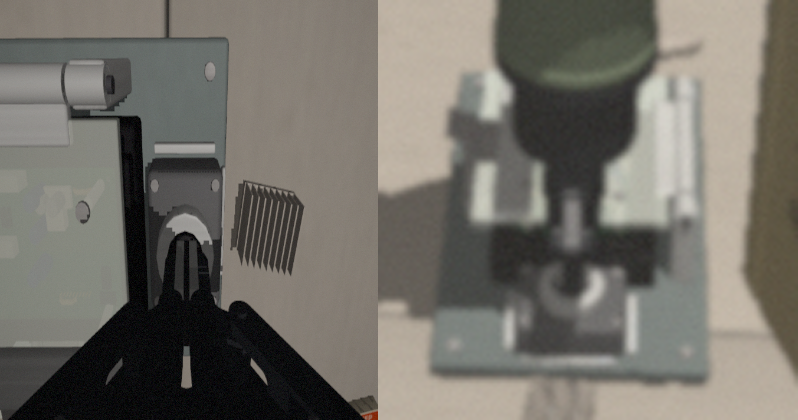

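Emit:
move_arm:
  moves:
    - [0, 0, 2, 0]
    - [0, 0, 4, 0]
    - [0, 0, 4, 0]
    - [0, 0, 4, 0]

```text
clock: 11.48
position: [0.5554, 0.0399, 0.0765]
tool_rot: [-3.141, -0.001, 0.033]
force: [3.1, 2.6, 3.9]
grip_width: 0.0001
finger_force: 2.3
```

Emit:
move_arm:
  moves:
    - [0, 0, 2, 0]
    - [0, 0, 2, 0]
    - [0, 0, 2, 0]

```text
clock: 11.85
position: [0.5549, 0.0397, 0.0782]
tool_rot: [3.142, 0.0, 0.033]
force: [3.4, 0.8, 3.3]
grip_width: -0.0002
finger_force: 1.8
```

Emit:
move_arm:
  moves:
    - [0, 0, 2, 0]
    - [0, 0, 2, 0]
    - [0, 0, 2, 0]

```text
clock: 12.22
position: [0.5547, 0.0397, 0.0802]
tool_rot: [3.141, 0.0, 0.033]
force: [2.2, 0.2, 2.9]
grip_width: -0.0001
finger_force: 1.2
```

Emit:
move_arm:
  moves:
    - [0, 0, 1, 0]
    - [0, 0, 1, 0]
    - [0, 0, 1, 0]

```text
clock: 12.6
position: [0.5548, 0.0398, 0.0812]
tool_rot: [3.141, 0.0, 0.033]
force: [0.8, -0.5, 2.3]
grip_width: -0.0002
finger_force: 0.9
```

Emit:
move_arm:
  moves:
    - [0, 0, 5, 0]
    - [0, 0, 40, 0]
    - [0, 0, 90, 0]
    - [0, 0, 140, 0]
    - [0, 0, 180, 0]
    - [0, 0, 180, 0]
    - [0, 0, 180, 0]

```text
clock: 13.48
position: [0.5545, 0.0397, 0.2609]
tool_rot: [3.141, 0.001, 0.033]
force: [1.4, -1.0, -1.5]
grip_width: 0.0001
finger_force: 0.0
```

Run:
```python
from h import *
s=monitor.observe(); print(s["position"],s["force"]); C=cam("wrist",s)
I=grab_frame("wrist"); cv2.imwrite("pics/w7.png",I)
u=pix(C,[.5555,.041,.058]).astype(int)
x,y=u[0]-40,u[1]-45; g=I[y:y+90,x:x+80].min(2); m=(g>.78*g.max()).astype(np.uint8)
cs=max(cv2.findContours(m,cv2.RETR_EXTERNAL,cv2.CHAIN_APPROX_NONE)[0],key=cv2.contourArea)
r=cv2.minAreaRect(cs); print(r,plane(C,np.array(r[0])+[x,y],.058))
```

```text
[0.55450138 0.03972743 0.26088437] [ 1.39315717 -0.99669367 -1.54889749]
((40.5, 46.0), (44.0, 45.0), 90.0) [0.55526723 0.04128003 0.058     ]
```

View pics/w7.png

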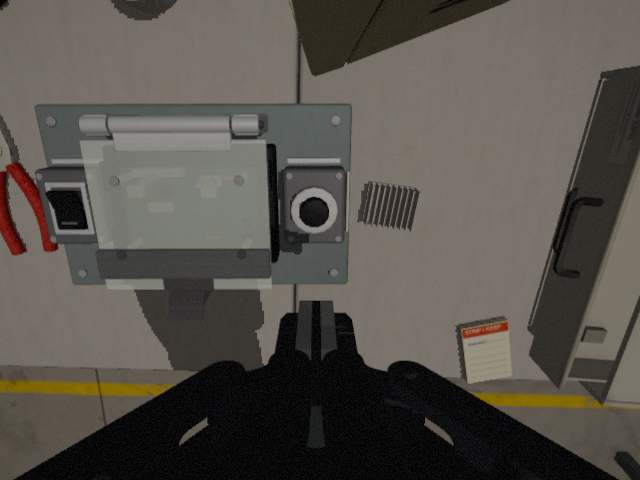

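The wrist view shows the lid shut under the hook at (188,300), the rocker's back half raised at (65,195), which means on, and the button out at (314,212). Nothing else has moved.

```bash
python3 -c "
from workcell import bot
print(bot.job_done())"
```

```text
the job is handed in; nothing more can be done
None
```

The lid is latched, the rocker is on, and the start button was pressed fully in and came back out; the job is handed in at about 13.5 s, but no verdict was returned.

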